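Show the tape hub to the webcam

TASK

A colleague on the video call has to see which hub wheel our tape dispenser takes. First turn the desk lamp up by its dimmer knob to the long middle mark of the scale, then lift the tape roll with its hub out of the dispenser and hold it up to the webcam: in the air, the middle of the hub straight in front of the lens at lens height and 20 cm from it, the flat face of the roll square to the lens. Finish while still holding it there, steady; leave the other things on the desk where they stand and do not knock the webcam.

Things in the scene. Friction and masses are not known exactly. Their poses are not given: they have to be found in the camera images.
- dimmer_knob (a joint): angle of the lamp dimmer's knob, rad; grows as it turns clockwise seen from above and stays where it is left (about 0.05 N m to turn). At v the knob's pointer points along the horizontal direction 2.356 - v counter-clockwise from +x of dimmer; v = 2.356 is the long middle mark, the scale runs 0 to 4.712, 11 marks 0.471 apart. It starts well below the middle
- knob_top (a point): middle of the top of the knob's grip, 52 mm above the desk, on the knob's axis (axes of dimmer, it does not turn). The grip is a black bar 42 mm long, 12 mm wide, 26 mm tall on a round skirt of 22 mm radius whose top is 26 mm above the desk; a white line at one end of the bar is the pointer
- dimmer: white round puck, 90 mm across, 22 mm high, fixed to the desk at the right, black marks of the scale on top round the knob; origin on the knob's axis at the desk surface, z up, +x towards the long middle mark (the longest and thickest, pointing away from the robot)
- tape_roll: roll of tape on a grey hub wheel: a disc 96 mm across, 26 mm wide, 0.1 to 0.2 kg, both faces alike; origin in its middle, y along its axle. Bosses (18 mm across) stand 3 mm and steel axle ends (8 mm across) 10 mm out of the faces. It starts upright in the dispenser, axle level 62 mm above the desk, lying loose in slots open at the top; upper half free to grip by the faces
- dispenser: aluminium tape dispenser fixed to the desk at the left, 190 mm long (x), 62 mm wide (y); origin under its middle at the desk, cutter nose (46 mm high) at -x. Axle seat at x +22 mm, 62 mm up. Two cheeks 4 mm thick, their middles 19 mm either side of the centre plane, rise to 69 mm above the desk at the axle; slots 10 mm wide, 11 mm deep
- webcam: black webcam on a weighted round stand (96 mm across), loose on the desk, 0.6 kg, 197 mm high in all, head 92 mm wide; origin under the stand at the desk surface, z up; it looks level along its -x, towards the robot
- lens (a point): middle of the webcam's lens glass, 180 mm above the desk and 20 mm in front of the stand's axis; axes as webcam, so the camera looks along -x
- stapler: steel desk stapler lying on its base, 145 mm long (x), 38 mm wide, 62 mm high; origin under its middle; bystander
- mug: ceramic mug, 82 mm across, 95 mm high, handle at its +y; origin under its middle; bystander
- pen_cup: round plastic pen cup, 80 mm across, 98 mm high, pens stick out to 155 mm; origin under its middle; bystander
Things that resemble listed ones, but are neither listed nor needed, are in the scene too. What is shaped like the tape_roll but blue or red is not meant. There is more than one size of the webcam; the job needs the middle-sized.

How it is judged:
By the outcome, as a careful person would: the job done as asked, in the order asked, and still so for the second after the job is handed in, while the arm keeps its last pose, push and grip.
It also fails if it takes over 51 s, if anything falls off the work surface, if the arm or the gripper's body presses on something with over 40 N, if the wrist force passes 120 N, or if a joint passes its speed limit or range.

ROBOT

A 6-joint arm with a two-finger parallel gripper is mounted at the origin on the work surface. World frame = base frame: x ahead of the robot, y to its left, z up, the work surface at z = 0. Lengths are in m, angles in degrees, forces in N, time in s.
With the tool pointing down it reaches from about 0.35 to 0.925 m from the base axis. Payload 6.4 kg.
Tool frame: the origin (TCP) lies on the mounting face of the last link; the fingertips stand 173 mm ahead of it and the grasp point (between the pads) lies 155 mm ahead of it (env.finger_overhang is the distance from the TCP to the fingertips, in m); z points along the fingers, x is the direction in which the jaws open and shut, and the axes are right-handed (so a half turn about z gives the same grasp; the last joint's range is limited). The gripper opens to 85 mm and grips with 20 to 120 N. Pads are 22 mm wide; open, the fingers measure 114 mm over their backs; the gripper's body (76 mm by 85 mm) begins 54 mm behind the grasp point. The pads swing forward as they close: fully open they stand 13 mm farther back than shut.
Start: joints at [-9.975, 14.043, 89.255, -0, 76.702, -9.975], TCP at [0.65, 0, 0.405] pointing down, gripper open.
Joint ranges: [-179.41, 179.41], [-58.25, 129.5], [7.25, 145.43], [-54.29, 234.29], [11.92, 165.04], [-157.13, 157.13]. Speed limits (degrees/s): [147.25, 147.25, 180, 180, 180, 180].

INTERFACE

Orientations are given as a 3x3 rotation matrix whose columns are the frame's x, y, z axes.
In Python, from plant import env, vision gives the robot as it stands.
- The arm moves only by the tool send_rows, never from a script. Its argument "series" is a list that holds one entry, the list of rows, each a list of 7 numbers: the turn, a rotation vector about the tool's x, y, z in degrees, then the shift along the tool's x, y, z in mm, then the opening, from 0 (shut) to 1 (fully open). A call has 1 to 8 rows; each row is the pose to reach, as a shift and turn from the pose commanded when the call began, along the tool's axes at that moment; what a row does not reach only later rows make up. A row lasts 1/8 s, in which the tool goes at most 62.5 mm and 10.7 degrees, less where a joint would pass 70% of its speed; a pose out of reach is approached as far as the arm can. A call with a gripper value outside its range is refused whole. The fingers move at their own pace and stop on an object; "grip_force" is the grip in N (left out, the last holds). Time passes only in rows, so rows that repeat a pose let the fingers close. It gives the time, the measured TCP pose, the force and the opening at its end, in the units of the state.
- env.observe(): the state, without advancing time (a new reading comes with each control period).
- vision.get_image(name): name is "scene" or "side" or "wrist"; returns a dict with "image" (384x512x3 uint8, red, green, blue), "z_map" (384x512 float32, m along the optical axis (not along the pixel's ray), 0 where there is no reading), "fx", "fy", "cx", "cy" (pixels), "R" (3x3) and "t" (3): a world point X has camera coordinates R X + t. Camera axes: x right, y down, z forward; pixel columns grow to the right and rows downward; lengths in m; the calibration is good to about 2 mm. The wrist camera is an equidistant fisheye: a pixel r from the principal point sees the ray r / f radians off the axis. A picture is of the moment at which its call begins.
- env.job_done(): hands the job in, once; it reports no verdict.
The state is a dict: "t": time; "joint_positions": joint angles; "dq": joint speeds; "tau": joint torques, N m; "eef_pos": TCP position; "tool_rot": TCP orientation; "ft_force": force on the tool from outside, world axes, zero at the start; "wrist_torque": the same for the moment, N m; "finger_gap": finger opening in m.
Only numpy, scipy, OpenCV 4.12 (cv2) and the standard library are available. Lean on these libraries where they do the work, as an engineer would, in place of code of your own. Each camera call takes 0.05 s, during which the arm holds its last target. There are 200 camera calls.

## Working session

There is one attempt and no reset: what is moved stays moved. The work goes in short steps, Python scripts to look and compute and a tool call to move; the robot and the scene stay as the last step left them, time stands still between calls to the robot, and variables do not carry over. Pictures are saved under pics/ and viewed, about 8 in all and at most 12, crops included, and the job is handed in when it is done.

Besides the shell and the picture viewer there is one more tool, called after "Call:" by a JSON object that holds its "name" and its "arguments". send_rows: Moves the arm, as the interface text tells. Its arguments: {"type":"object","properties":{"series":{"type":"array"},"grip_force":{"type":"number"}},"required":["series"]}

```bash
ls; mkdir -p pics; cat > h.py <<'E'
import numpy as np, cv2
from plant import env, vision
def grab(n, save=None):
    d=vision.get_image(n)
    if save: cv2.imwrite('pics/'+save+'.png', d["image"][:,:,::-1])
    return d
def cloud(d):
    z=d["z_map"].astype(float); v,u=np.indices(z.shape)
    c=np.stack([(u-d["cx"])/d["fx"]*z,(v-d["cy"])/d["fy"]*z,z],-1)
    w=(c-np.array(d["t"]).ravel())@np.array(d["R"]); w[z==0]=np.nan
    return w
def ray_z(d,u,v,z):
    R=np.array(d["R"]);t=np.array(d["t"]).ravel()
    o=-R.T@t; r=R.T@np.array([(u-d["cx"])/d["fx"],(v-d["cy"])/d["fy"],1.])
    return o+r*(z-o[2])/r[2]
E
python3 - <<'E'
from h import *
for n in("scene","side"):
    d=grab(n,n+"0"); np.savez('pics/'+n+'0.npz',**d)
    R=np.array(d["R"]);print(n,d["fx"],-R.T@np.array(d["t"]).ravel(),R[2])
a=[cv2.imread('pics/%s0.png'%n) for n in("scene","side")]
E
```

```text
pics
scene 346.64754563284333 [1.12843352 0.4777984  0.90714524] [-0.45759006 -0.43130635 -0.77755139]
side 496.58312274267655 [ 0.13143891 -0.99722926  0.88349778] [ 0.36658798  0.74613092 -0.55578944]
```

View pics/scene0.png

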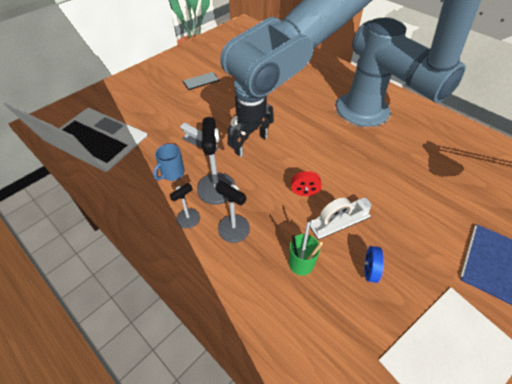

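View pics/side0.png

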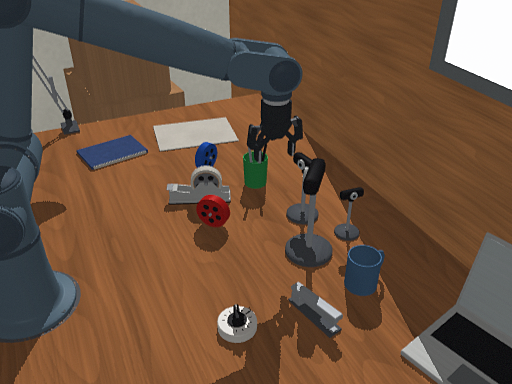

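The scene view shows three webcams (stands near (215,187), (188,218), (235,230)), with the grey roll in the dispenser at (343,212), a red roll at (306,183) and a blue one at (374,263). In the side view the dimmer is at (237,322), the dispenser roll at (207,180), and the webcam stands at (308,250), (302,214) and (346,232).

```bash
cat > m.py <<'E'
from h import *
D={n:dict(np.load('pics/%s0.npz'%n)) for n in("scene","side")}
s=D["side"]; im=s["image"]
W={n:cloud(D[n]) for n in D}
P=np.concatenate([W[n].reshape(-1,3) for n in W]);C=np.concatenate([D[n]["image"].reshape(-1,3) for n in D]).astype(int)
ok=np.isfinite(P).all(1)&(P[:,2]>-.05)&(P[:,2]<.3)&(P[:,0]>.2)&(P[:,0]<1.2)&(abs(P[:,1])<.7);P=P[ok];C=C[ok]
# top-down map, 1.5 mm
for n in W:
  w=W[n]; 
res=.0015; H=np.zeros((int(1.0/res),int(1.2/res),3),np.uint8)
o=np.argsort(P[:,2]);P=P[o];C=C[o]
i=((1.2-P[:,0])/res).astype(int);j=((.6-P[:,1])/res).astype(int)
k=(i>=0)&(i<H.shape[0])&(j>=0)&(j<H.shape[1])
for a in(0,1):
  for b in (0,1): H[np.clip(i[k]+a,0,H.shape[0]-1),np.clip(j[k]+b,0,H.shape[1]-1)]=C[k][:,::-1]
H=H[:600]
cv2.imwrite('pics/top.png',H)
# stands: dark grey, z .005-.03 ; clusters of raised points
m=(P[:,2]>.006)&(P[:,2]<.21)
g=np.zeros((667,800),np.uint8); g[np.clip(i[m],0,666),np.clip(j[m],0,799)]=255
g=cv2.morphologyEx(g,cv2.MORPH_CLOSE,np.ones((5,5)))
n,l,st,ce=cv2.connectedComponentsWithStats(g)
for q in range(1,n):
  if st[q,4]<150: continue
  pm=m&(l[np.clip(i,0,666),np.clip(j,0,799)]==q); p=P[pm]
  r=cv2.minAreaRect(p[:,:2].astype(np.float32))
  print(q,len(p),'rect',np.round(r[0],3),np.round(r[1],3),round(r[2],1),'zmax',np.percentile(p[:,2],99.5).round(3),'col',np.median(C[pm],0))
cr=im[275:365,185:295,::-1]; a=cv2.resize(cr,None,fx=5,fy=5,interpolation=cv2.INTER_CUBIC); cv2.imwrite('pics/dim.png',a)
E
python3 m.py
```

```text
1 13086 rect [ 0.867 -0.598] [0.268 0.28 ] 14.6 zmax 0.207 col [98. 99. 98.]
9 1146 rect [ 0.841 -0.093] [0.074 0.069] 52.7 zmax 0.15 col [77. 79. 82.]
11 2374 rect [ 0.762 -0.276] [0.116 0.083] 42.5 zmax 0.096 col [39. 58. 76.]
14 1788 rect [0.768 0.038] [0.098 0.095] 7.4 zmax 0.199 col [81. 83. 87.]
15 885 rect [0.646 0.64 ] [0.131 0.295] 81.5 zmax 0.009 col [237. 235. 227.]
19 2195 rect [ 0.699 -0.118] [0.133 0.129] 69.4 zmax 0.18 col [78. 81. 85.]
24 1753 rect [0.713 0.257] [0.087 0.079] 41.8 zmax 0.154 col [44. 95. 52.]
42 1045 rect [0.601 0.407] [0.106 0.038] 31.5 zmax 0.098 col [ 27.  51. 101.]
45 1317 rect [ 0.597 -0.325] [0.041 0.153] 12.2 zmax 0.063 col [86. 87. 90.]
46 2845 rect [0.516 0.248] [0.072 0.197] 68.6 zmax 0.111 col [148. 146. 141.]
58 1424 rect [0.507 0.103] [0.051 0.099] 52.7 zmax 0.098 col [118.  26.  24.]
70 1156 rect [ 0.419 -0.282] [0.09 0.09] 85.2 zmax 0.052 col [121. 119. 115.]
73 3428 rect [0.332 0.647] [0.218 0.143] 11.1 zmax 0.017 col [ 66.  86. 134.]
76 301 rect [ 0.345 -0.624] [0.086 0.16 ] 72.0 zmax 0.015 col [146. 155. 155.]
```

View pics/dim.png

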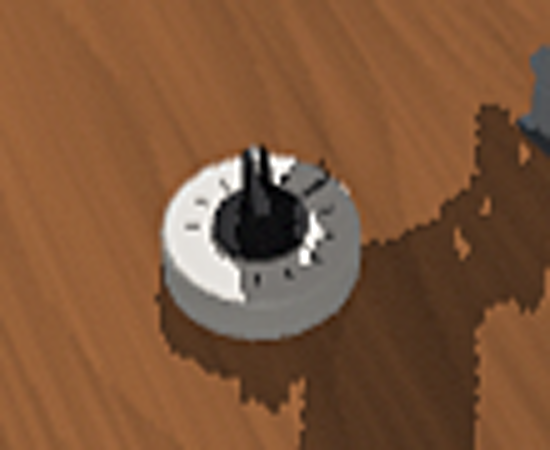

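View pics/top.png

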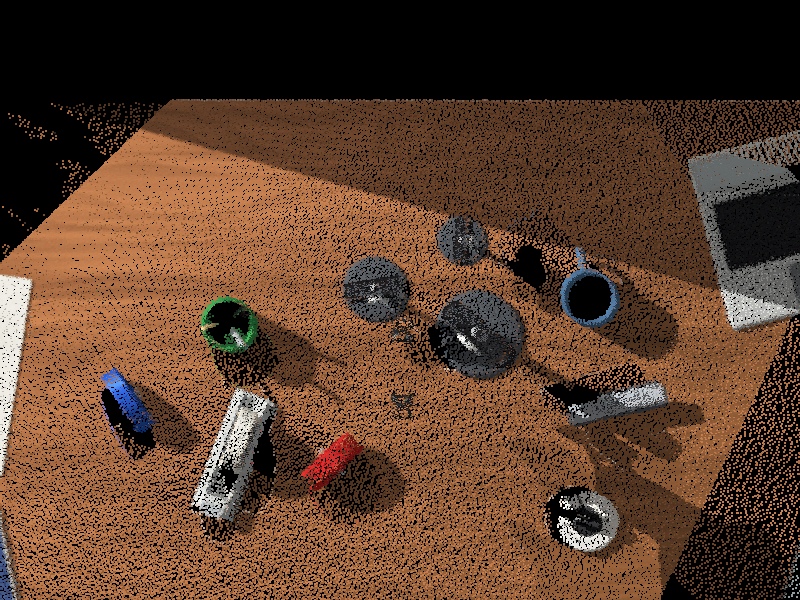

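The crop shows the dimmer's long mark near (317,183), and the bar seems to point up to about (255,150). The top map shows the 96 mm webcam stand at (0.768, 0.038), between the small and big ones, and the dispenser's cutter nose is still to be told apart. Next I measure axes precisely.

```bash
cat > m2.py <<'E'
from h import *
D={n:dict(np.load('pics/%s0.npz'%n)) for n in("scene","side")}
for n in D:
  d=D[n];w=cloud(d);im=d["image"].astype(int);hsv=cv2.cvtColor(d["image"],cv2.COLOR_RGB2HSV)
  def near(c,r,z0,z1): return (np.hypot(w[...,0]-c[0],w[...,1]-c[1])<r)&(w[...,2]>z0)&(w[...,2]<z1)
  def rect(nm,m):
    p=w[m]; 
    if len(p)<8: print(n,nm,len(p));return
    r=cv2.minAreaRect(p[:,:2].astype(np.float32)); v=np.linalg.svd(p[:,:2]-p[:,:2].mean(0),full_matrices=False)[2][0]
    print(n,nm,len(p),'rect',np.round(r[0],4),np.round(r[1],3),round(r[2],1),'pca',np.degrees(np.arctan2(v[1],v[0])).round(1),'z',np.percentile(p[:,2],[1,99]).round(3))
  rect('cam stand',near((.768,.038),.075,.004,.03)); rect('cam head',near((.768,.038),.075,.163,.21))
  rect('bigstand',near((.699,-.118),.09,.004,.03)); rect('big head',near((.699,-.118),.13,.215,.30))
  rect('puck top',near((.419,-.282),.06,.017,.025)); rect('knob',near((.419,-.282),.04,.044,.06))
  rect('roll',near((.516,.248),.12,.074,.13)); rect('disp lo',near((.516,.248),.12,.006,.05));
  rect('disp 30-50',near((.516,.248),.12,.03,.048))
  m=near((.516,.248),.12,.076,.13); p=w[m]
  if m.sum()>20:
    print(' roll top points',p[p[:,2]>.1].mean(0).round(4), p[:,2].max())
    cv2.imwrite('pics/x.png',d["image"])
  if n=="side":
    print(' longmark',ray_z(d,185+317/5,275+183/5,.022).round(4),'pointer end',ray_z(d,185+255/5,275+150/5,.052).round(4))
# fit stand circle radius
o=env.observe();print(o["t"],np.round(o["tool_rot"],3).tolist(),o["eef_pos"],o["finger_gap"],o["ft_force"])
s=D["scene"]["image"][170:290,270:390,::-1];q=D["side"]["image"][130:240,150:260,::-1]
f=lambda a:cv2.resize(a,(400,400),interpolation=cv2.INTER_CUBIC)
cv2.imwrite('pics/disp.png',np.hstack([f(s),f(q)]))
E
python3 m2.py
```

```text
scene cam stand 658 rect [0.7648 0.0376] [0.111 0.138] 66.8 pca -36.1 z [0.004 0.021]
scene cam head 418 rect [0.7661 0.0379] [0.034 0.091] 9.2 pca 99.7 z [0.169 0.2  ]
scene bigstand 671 rect [ 0.6932 -0.1306] [0.156 0.15 ] 7.0 pca 29.3 z [0.004 0.022]
scene big head 657 rect [ 0.7097 -0.0826] [0.186 0.08 ] 77.9 pca 79.8 z [0.227 0.299]
scene puck top 45 rect [ 0.438  -0.3058] [0.053 0.02 ] 46.2 pca 40.4 z [0.019 0.025]
scene knob 0
scene roll 398 rect [0.5372 0.1956] [0.142 0.088] 81.5 pca 65.0 z [0.074 0.111]
scene disp lo 944 rect [0.5024 0.211 ] [0.151 0.195] 68.6 pca -23.9 z [0.007 0.049]
scene disp 30-50 307 rect [0.4993 0.2073] [0.142 0.192] 68.8 pca 152.6 z [0.03  0.048]
 roll top points [0.545  0.2435 0.1065] 0.11349601585043585
side cam stand 363 rect [0.7656 0.033 ] [0.094 0.093] 63.1 pca -107.8 z [0.005 0.024]
side cam head 223 rect [0.7615 0.0427] [0.034 0.077] 1.8 pca -85.6 z [0.165 0.196]
side bigstand 1126 rect [ 0.6967 -0.1229] [0.125 0.128] 64.3 pca 146.8 z [0.004 0.024]
side big head 803 rect [ 0.6883 -0.0814] [0.108 0.175] 12.8 pca -102.0 z [0.222 0.299]
side puck top 779 rect [ 0.4186 -0.2821] [0.089 0.088] 79.2 pca 159.8 z [0.017 0.025]
side knob 84 rect [ 0.4182 -0.2826] [0.04  0.012] 73.5 pca -106.8 z [0.045 0.053]
side roll 335 rect [0.5175 0.1945] [0.131 0.09 ] 66.1 pca -19.5 z [0.075 0.108]
side disp lo 835 rect [0.5135 0.2447] [0.062 0.194] 68.1 pca -21.7 z [0.006 0.049]
side disp 30-50 295 rect [0.5119 0.2483] [0.051 0.188] 66.5 pca -27.8 z [0.03  0.047]
 roll top points [0.5371 0.2385 0.1041] 0.10998436454735556
 longmark [ 0.4524 -0.2695  0.022 ] pointer end [ 0.4241 -0.2652  0.052 ]
0.1 [[1.0, 0.0, -0.002], [0.0, -1.0, 0.0], [-0.002, -0.0, -1.0]] [6.49796126e-01 4.94843789e-05 4.03700749e-01] 0.08538337597052213 [-0.7432528  -0.86218614  0.92993251]
```

View pics/disp.png

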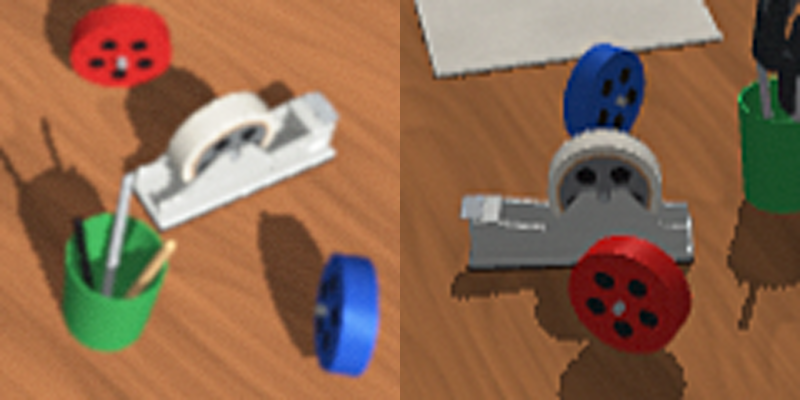

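The dispenser crop shows its steel cutter nose at the robot-side end, away from the pen cup. The roll sits toward the pen-cup end, about (0.536, 0.240), with dispenser yaw about -22°. The middle webcam (96 mm stand, 0.2 m high) is at (0.768, 0.038). The knob bar lies at about 73°, so it needs roughly 52° clockwise. I move over the dimmer first.

Call:
{"name": "send_rows", "arguments": {"series": [[[0,0,3,-55,10,0,1],[0,0,6,-105,45,10,1],[0,0,9,-145,90,20,1],[0,0,12,-175,138,40,1],[0,0,15,-200,190,60,1],[0,0,17,-220,240,85,1],[0,0,17,-231,282,105,1],[0,0,17,-231,282,105,1]]]}}

```text
t: 1.1
eef_pos: [0.4176, -0.2837, 0.2978]
tool_rot: [[0.955, -0.296, -0.003], [-0.296, -0.955, 0.003], [-0.003, -0.002, -1.0]]
ft_force: [0.1, -0.5, 0.1]
finger_gap: 0.0852
```

```bash
python3 - <<'E'
from h import *
for n in("scene","side","wrist"):
    d=grab(n); np.savez('pics/%s1.npz'%n,**d)
    if n=="wrist":
        print(d["fx"],d["cx"],d["cy"]); cv2.imwrite('pics/w1.png',d["image"][:,:,::-1]); R=np.array(d["R"]);print(-R.T@np.array(d["t"]).ravel(),R)
o=env.observe();print(o["t"],np.round(o["tool_rot"],4).tolist(),np.round(o["eef_pos"],4),o["finger_gap"],o["joint_positions"])
E
```

```text
297.3186396354542 254.09737616485165 192.06616280594807
[ 0.4434639  -0.2039017   0.26792405] [[ 0.95625611 -0.29252626 -0.00162252]
 [-0.27737734 -0.90846905  0.31264325]
 [-0.09293037 -0.29851697 -0.94986924]]
1.25 [[0.9564, -0.292, 0.0001], [-0.292, -0.9564, 0.0003], [-0.0, -0.0003, -1.0]] [ 0.4192 -0.2815  0.2998] 0.08544593427722735 [-4.67695641e+01  1.68985129e+00  1.14745897e+02  1.58249347e-02
  6.35725267e+01 -2.97993571e+01]
```

View pics/w1.png

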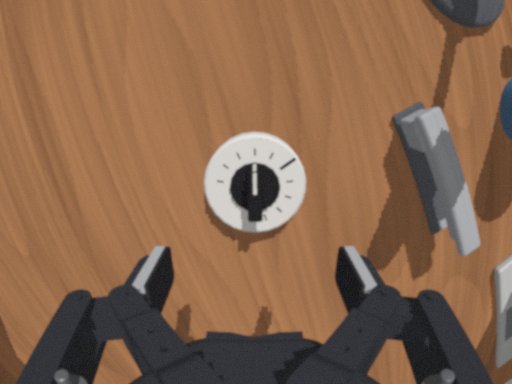

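The wrist view shows the puck at (255,183), the long mark at (288,163), and the white pointer on the bar's upper end at about (255,167–195). Next I measure the angles exactly.

```bash
cat >> h.py <<'E'
def fish_z(d,u,v,z):
    R=np.array(d["R"]);t=np.array(d["t"]).ravel();o=-R.T@t
    x=(np.asarray(u,float)-d["cx"])/d["fx"];y=(np.asarray(v,float)-d["cy"])/d["fy"];r=np.hypot(x,y)+1e-9
    c=np.stack([np.sin(r)*x/r,np.sin(r)*y/r,np.cos(r)],-1)@R
    return o+c*((z-o[2])/c[...,2])[...,None]
def dimmer(d,c0=(.4186,-.2821)):
    im=d["image"];g=cv2.cvtColor(im,cv2.COLOR_RGB2GRAY).astype(int);hsv=cv2.cvtColor(im,cv2.COLOR_RGB2HSV)
    v,u=np.indices(g.shape)
    top=fish_z(d,u,v,.022); kn=fish_z(d,u,v,.052)
    # puck centre from low-saturation outline on the top plane
    m=((np.hypot(top[...,0]-c0[0],top[...,1]-c0[1])<.06)&(hsv[...,1]<60)&(g>60)).astype(np.uint8)
    r=np.hypot(top[...,0]-c0[0],top[...,1]-c0[1])
    cs=[]
    q=top[(m>0)&(g>110)][:,:2].astype(np.float32); c,rad=cv2.minEnclosingCircle(q); 
    print('puck circle',np.round(c,4),round(rad,4))
    for cc in (c0,c):
        p=top[...,:2]-np.array(cc); r=np.hypot(p[...,0],p[...,1]); a=np.degrees(np.arctan2(p[...,1],p[...,0]))
        dk=(r>.0265)&(r<.042)&(g<120)
        n,l,st,ce=cv2.connectedComponentsWithStats(dk.astype(np.uint8))
        for k in range(1,n):
            if st[k,4]>=5: s=l==k; w=(255-g[s]).astype(float); print('  mark n',st[k,4],'ang',np.average(a[s],weights=w).round(1),'r',r[s].min().round(4),r[s].max().round(4))
    p=kn[...,:2]-np.array(c0); s=(np.hypot(p[...,0],p[...,1])<.024)&(g>120)
    if s.sum()>4:
        w=p[s];vv=np.linalg.svd(w-w.mean(0),full_matrices=False)[2][0]
        print('pointer n',s.sum(),'mean',w.mean(0).round(4),'ang mean',np.degrees(np.arctan2(w[:,1].mean(),w[:,0].mean())).round(1),'line',np.degrees(np.arctan2(vv[1],vv[0])).round(1),'ends',w[:,1].min().round(4),w[:,1].max().round(4))
E
python3 - <<'E'
from h import *
d=dict(np.load('pics/wrist1.npz')); dimmer(d)
E
```

```text
puck circle [ 0.4222 -0.2746] 0.0461
  mark n 21 ang 26.3 r 0.0326 0.0418
  mark n 6 ang 58.3 r 0.0265 0.0271
  mark n 330 ang -114.1 r 0.0368 0.042
  mark n 28 ang 16.9 r 0.0269 0.0399
  mark n 130 ang -108.6 r 0.0266 0.0357
pointer n 1361 mean [-0.0021 -0.0057] ang mean -110.2 line 160.8 ends -0.0237 0.023
```

```bash
cat >> h.py <<'E'
def rectify(d,c,z,half=.05,px=400):
    # metric top view (up=+y world, right=+x) of plane z
    R=np.array(d["R"]);t=np.array(d["t"]).ravel()
    g=np.linspace(-half,half,px);X,Y=np.meshgrid(c[0]+g,c[1]-g)
    q=np.stack([X,Y,np.full_like(X,z)],-1)@R.T+t
    rho=np.hypot(q[...,0],q[...,1])+1e-9;th=np.arctan2(rho,q[...,2])
    return cv2.remap(d["image"],(d["cx"]+d["fx"]*th*q[...,0]/rho).astype(np.float32),(d["cy"]+d["fy"]*th*q[...,1]/rho).astype(np.float32),cv2.INTER_CUBIC)[:,:,::-1]
E
python3 - <<'E'
from h import *
d=dict(np.load('pics/wrist1.npz'));c=(.4186,-.2821)
a=rectify(d,c,.022);b=rectify(d,c,.052)
for q in(a,b): cv2.drawMarker(q,(200,200),(0,0,255),0,20,1)
cv2.circle(a,(200,200),180,(0,0,255),1)
cv2.imwrite('pics/rect1.png',np.hstack([a,b]))
E
```

```text
Traceback (most recent call last):
cv2.error: OpenCV(4.12.0) :-1: error: (-5:Bad argument) in function 'drawMarker'
> Overload resolution failed:
>  - Layout of the output array img is incompatible with cv::Mat
>  - Expected Ptr<cv::UMat> for argument 'img'
```

```bash
sed -i 's/cv2.INTER_CUBIC)\[:,:,::-1\]/cv2.INTER_CUBIC)[:,:,::-1].copy()/' h.py
cat > r1.py <<'E'
from h import *
import sys
f,out=sys.argv[1:3]
d=dict(np.load(f));c=(.4186,-.2821)
a=rectify(d,c,.022);b=rectify(d,c,.052)
for q in(a,b): cv2.drawMarker(q,(200,200),(0,0,255),0,20,1)
cv2.circle(a,(200,200),180,(0,0,255),1)
cv2.imwrite(out,np.hstack([a,b]))
E
python3 r1.py pics/wrist1.npz pics/rect1.png
```

```text
(no output)
```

View pics/rect1.png

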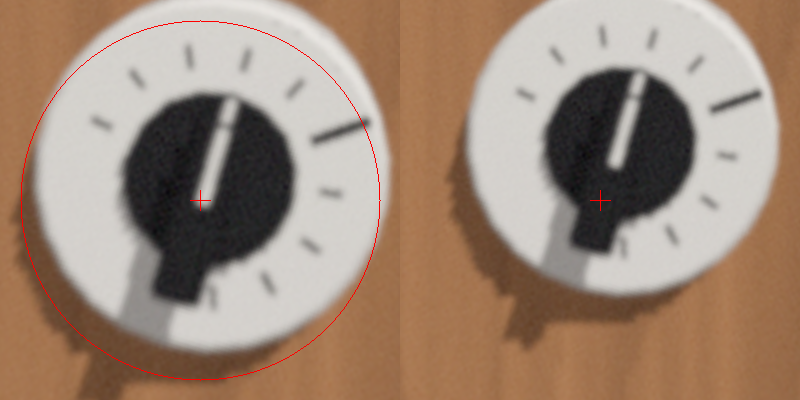

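The rectified view shows the puck centre about (211,174), so the wrist and side cameras disagree by about 7 mm. The long mark runs (313,142)–(368,122), and the bar's top face runs (228,125)–(178,300), about 73°. I retake the picture with the arm at rest and check the depth.

```bash
python3 - <<'E'
from h import *
d=grab("wrist");np.savez('pics/wrist2.npz',**d);o=env.observe();R=np.array(d["R"])
print(o["t"],o["eef_pos"],-R.T@np.array(d["t"]).ravel())
def wc(d):
    z=d["z_map"].astype(float);v,u=np.indices(z.shape);x=(u-d["cx"])/d["fx"];y=(v-d["cy"])/d["fy"];r=np.hypot(x,y)+1e-9
    c=np.stack([np.tan(r)*x/r*z,np.tan(r)*y/r*z,z],-1);w=(c-np.array(d["t"]).ravel())@np.array(d["R"]);w[(z==0)|(r>1.3)]=np.nan;return w
def rep(n,w):
    for nm,c,r,z0,z1 in(("puck",(.419,-.282),.065,.015,.027),("knob",(.419,-.282),.045,.045,.056),("skirt+",(.419,-.282),.045,.024,.03),("table",(.419,-.282),.1,-.02,.01),("stapler",(.597,-.325),.12,.01,.08)):
        m=(np.hypot(w[...,0]-c[0],w[...,1]-c[1])<r)&(w[...,2]>z0)&(w[...,2]<z1);p=w[m]
        if len(p)>8: q=cv2.minAreaRect(p[:,:2].astype(np.float32));print(n,nm,len(p),np.round(q[0],4),np.round(q[1],3),round(q[2],1),p[:,2].mean().round(4))
rep("wrist2",wc(d)); rep("wrist1",wc(dict(np.load('pics/wrist1.npz'))))
for n in("side","scene"): rep(n+"0",cloud(dict(np.load('pics/%s0.npz'%n))));rep(n+"1",cloud(dict(np.load('pics/%s1.npz'%n))))
E
```

```text
1.3 [ 0.41941785 -0.28123401  0.30011073] [ 0.44373579 -0.20344701  0.26833748]
wrist2 puck 6785 [ 0.4213 -0.2757] [0.089 0.089] 25.7 0.022
wrist2 knob 800 [ 0.4218 -0.2757] [0.042 0.012] 73.5 0.0511
wrist2 skirt+ 1211 [ 0.4218 -0.2758] [0.042 0.044] 72.2 0.0259
wrist2 table 23625 [ 0.419  -0.2819] [0.2 0.2] 50.2 -0.0007
wrist2 stapler 4707 [ 0.5963 -0.3212] [0.029 0.149] 12.1 0.0467
wrist1 puck 6850 [ 0.4215 -0.2759] [0.089 0.089] 40.9 0.022
wrist1 knob 775 [ 0.4217 -0.2752] [0.041 0.012] 73.5 0.0512
wrist1 skirt+ 1241 [ 0.4218 -0.276 ] [0.042 0.043] 73.9 0.0259
wrist1 table 23717 [ 0.4188 -0.2821] [0.2   0.199] 73.2 -0.0007
wrist1 stapler 4732 [ 0.5966 -0.3214] [0.03  0.149] 11.5 0.0467
side0 puck 851 [ 0.419  -0.2823] [0.088 0.089] 79.6 0.0205
side0 knob 83 [ 0.4182 -0.2826] [0.04  0.012] 73.5 0.0496
side0 skirt+ 92 [ 0.4149 -0.2912] [0.063 0.052] 39.9 0.0256
side0 table 3701 [ 0.4198 -0.2822] [0.199 0.198] 71.3 -0.0019
side0 stapler 893 [ 0.6472 -0.3141] [0.137 0.151] 13.0 0.0448
side1 puck 861 [ 0.417  -0.2827] [0.088 0.088] 64.6 0.0203
side1 knob 85 [ 0.4188 -0.2807] [0.044 0.012] 73.4 0.0493
side1 skirt+ 95 [ 0.4222 -0.2805] [0.049 0.046] 67.8 0.0256
side1 table 3718 [ 0.4198 -0.2821] [0.199 0.198] 71.1 -0.0019
side1 stapler 881 [ 0.6469 -0.3139] [0.138 0.15 ] 13.6 0.0447
scene0 puck 54 [ 0.4469 -0.2899] [0.083 0.031] 59.9 0.0225
scene0 skirt+ 15 [ 0.4363 -0.3016] [0.048 0.019] 46.5 0.0257
scene0 table 441 [ 0.4288 -0.2843] [0.169 0.186] 28.5 0.0011
scene0 stapler 228 [ 0.6005 -0.3239] [0.034 0.153] 13.5 0.0476
scene1 puck 233 [ 0.4222 -0.2755] [0.087 0.087] 51.3 0.0227
scene1 knob 32 [ 0.4229 -0.2769] [0.041 0.013] 76.8 0.0516
scene1 skirt+ 91 [ 0.4196 -0.2751] [0.075 0.076] 66.9 0.026
scene1 table 1032 [ 0.4199 -0.2835] [0.199 0.196] 42.8 0.0012
scene1 stapler 227 [ 0.5993 -0.3258] [0.031 0.145] 12.9 0.0476
```

The wrist and scene cameras agree on the dimmer at (0.4217, -0.2757), with heights of 22 and 51–52 mm. The side camera is about 7 mm off, so I drop it. A fit over the marks gives a dimmer yaw of about 18.9°, and the bar is at 73.5°, so I turn 54.6° clockwise.

Call:
{"name": "send_rows", "arguments": {"series": [[[0,0,0,0.7,-6.4,50,1],[0,0,0,0.7,-6.4,90,1],[0,0,0,0.7,-6.4,97,1],[0,0,0,0.7,-6.4,97,0.0],[0,0,0,0.7,-6.4,97,0.0],[0,0,0,0.7,-6.4,97,0.0],[0,0,0,0.7,-6.4,97,0.0],[0,0,0,0.7,-6.4,97,0.0]]], "grip_force": 40}}

```text
t: 2.3
eef_pos: [0.4213, -0.2762, 0.2037]
tool_rot: [[0.956, -0.292, -0.002], [-0.292, -0.956, 0.001], [-0.002, 0.0, -1.0]]
ft_force: [-6.0, 2.8, 9.2]
finger_gap: 0.011
```

Call:
{"name": "send_rows", "arguments": {"series": [[[0,0,9,0,0,0,0],[0,0,18,0,0,0,0],[0,0,27,0,0,0,0],[0,0,36,0,0,0,0],[0,0,45,0,0,0,0],[0,0,51,0,0,0,0],[0,0,54.2,0,0,0,0],[0,0,54.2,0,0,0,0]]]}}

```text
t: 3.3
eef_pos: [0.4217, -0.2767, 0.2037]
tool_rot: [[0.323, -0.946, 0.0], [-0.946, -0.323, -0.002], [0.002, 0.0, -1.0]]
ft_force: [-3.3, -0.8, 6.5]
finger_gap: 0.0112
```

Call:
{"name": "send_rows", "arguments": {"series": [[[0,0,0,0,0,0,0],[0,0,0,0,0,0,0],[0,0,0,0,0,0,1],[0,0,0,0,0,0,1],[0,0,0,0,0,0,1],[0,0,0,0,0,-45,1],[0,0,0,0,0,-97,1],[0,0,0,0,0,-97,1]]]}}

```text
t: 4.3
eef_pos: [0.4228, -0.2772, 0.3043]
tool_rot: [[0.323, -0.947, 0.007], [-0.947, -0.323, -0.007], [0.009, -0.004, -1.0]]
ft_force: [0.2, 0.0, 0.0]
finger_gap: 0.0853
```

```bash
python3 - <<'E'
from h import *
n="scene"; d=grab(n);np.savez('pics/scene3.npz',**d)
d=grab("wrist");d=grab("wrist");np.savez('pics/wrist3.npz',**d);cv2.imwrite('pics/w3.png',d["image"][:,:,::-1])
c=(.4217,-.2757)
a=rectify(d,c,.022);b=rectify(d,c,.052)
for q in(a,b): cv2.drawMarker(q,(200,200),(0,0,255),0,20,1)
cv2.imwrite('pics/rect3.png',np.hstack([a,b]))
o=env.observe();print(o["t"],o["eef_pos"],np.round(o["tool_rot"],4).tolist(),o["joint_positions"])
z=d["z_map"].astype(float);v,u=np.indices(z.shape);x=(u-d["cx"])/d["fx"];y=(v-d["cy"])/d["fy"];r=np.hypot(x,y)+1e-9
k=np.stack([np.tan(r)*x/r*z,np.tan(r)*y/r*z,z],-1);w=(k-np.array(d["t"]).ravel())@np.array(d["R"])
for z0,z1,R in((.045,.056,.03),(.018,.0245,.055)):
    m=(np.hypot(w[...,0]-c[0],w[...,1]-c[1])<R)&(w[...,2]>z0)&(w[...,2]<z1);p=w[m][:,:2].astype(np.float32);print(len(p),cv2.minAreaRect(p))
E
```

```text
4.45 [ 0.42124061 -0.27569856  0.29873419] [[0.3224, -0.9466, -0.0011], [-0.9466, -0.3224, 0.0012], [-0.0015, 0.0007, -1.0]] [-4.61289716e+01  1.59542527e+00  1.14971660e+02  2.87455461e-03
  6.35282702e+01  2.50638400e+01]
781 ((0.4221518635749817, -0.27627748250961304), (0.0413021445274353, 0.01196545921266079), 19.386079788208008)
5512 ((0.4214590787887573, -0.2760617733001709), (0.08900357782840729, 0.08885572850704193), 60.744789123535156)
```

View pics/rect3.png

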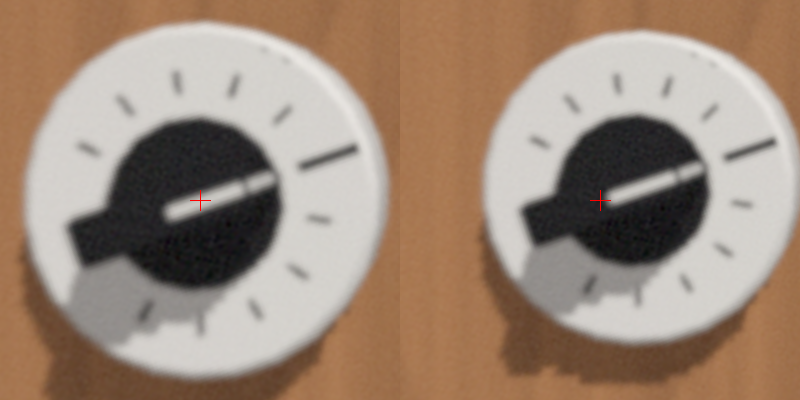

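The rectified view shows the pointer line in line with the long mark. The bar is at 19.4° and the mark fit at 18.8°, so the dimmer is set to about 0.5°. I move on to a viewpoint over the dispenser and webcam.

Call:
{"name": "send_rows", "arguments": {"series": [[[0,0,-10.6,-34,-30,-21,1],[0,0,-21.2,-68,-60,-42,1],[0,0,-31.8,-103,-90,-64,1],[0,0,-42.4,-137,-120,-85,1],[0,0,-53,-171,-150,-106,1],[0,0,-63.6,-205,-180,-128,1],[0,0,-74.2,-239,-209,-149,1],[0,0,-84.8,-274,-239,-170,1]]]}}

```text
t: 5.45
eef_pos: [0.5599, 0.0618, 0.4679]
tool_rot: [[0.97, 0.241, -0.004], [0.241, -0.971, 0.0], [-0.004, -0.001, -1.0]]
ft_force: [0.6, -0.1, 0.6]
finger_gap: 0.0854
```

Call:
{"name": "send_rows", "arguments": {"series": [[[0,0,-10.6,0,0,0,1],[0,0,-21.2,0,0,0,1],[0,0,-31.8,0,0,0,1],[0,0,-42.4,0,0,0,1],[0,0,-54.2,0,0,0,1],[0,0,-54.2,0,0,0,1],[0,0,-54.2,0,0,0,1],[0,0,-54.2,0,0,0,1]]]}}

```text
t: 6.45
eef_pos: [0.5595, 0.0603, 0.4692]
tool_rot: [[0.379, 0.925, -0.001], [0.925, -0.379, 0.0], [-0.0, -0.001, -1.0]]
ft_force: [0.1, -0.0, 0.5]
finger_gap: 0.0851
```

```bash
cat >> h.py <<'E'
def fcloud(d):
    z=d["z_map"].astype(float);v,u=np.indices(z.shape);x=(u-d["cx"])/d["fx"];y=(v-d["cy"])/d["fy"];r=np.hypot(x,y)+1e-9
    c=np.stack([np.tan(r)*x/r*z,np.tan(r)*y/r*z,z],-1);w=(c-np.array(d["t"]).ravel())@np.array(d["R"]);w[(z==0)|(r>1.4)]=np.nan;return w
def rect(nm,w,c,r,z0,z1,extra=None):
    m=(np.hypot(w[...,0]-c[0],w[...,1]-c[1])<r)&(w[...,2]>z0)&(w[...,2]<z1)
    if extra is not None:m&=extra
    p=w[m]
    if len(p)<8: print(nm,len(p));return p
    q=cv2.minAreaRect(p[:,:2].astype(np.float32));print(nm,len(p),np.round(q[0],4),np.round(q[1],3),round(q[2],1),'z',np.percentile(p[:,2],[2,50,98]).round(4));return p
E
python3 - <<'E'
from h import *
d=grab("wrist","w4");np.savez('pics/wrist4.npz',**d);s=grab("scene","s4");np.savez('pics/scene4.npz',**s)
o=env.observe();print(o["t"],o["eef_pos"],np.round(o["tool_rot"],4).tolist(),o["joint_positions"])
for n,w,im in(("wrist",fcloud(d),d["image"]),("scene4",cloud(s),s["image"]),("scene3",cloud(dict(np.load('pics/scene3.npz'))),s["image"])):
    print(n)
    rect(' stand',w,(.768,.038),.06,.004,.03);rect(' head',w,(.768,.038),.075,.166,.21)
    rect(' roll',w,(.536,.24),.06,.076,.13);rect(' rolltop',w,(.536,.24),.06,.1,.13)
    rect(' disp',w,(.516,.248),.12,.006,.05);rect(' cheeks',w,(.536,.24),.045,.055,.0715);rect(' table',w,(.60,.15),.05,-.02,.01);rect(' mug',w,(.762,-.276),.08,.085,.1)
E
```

```text
6.55 [0.55951586 0.06030965 0.46953458] [[0.3787, 0.9255, -0.0002], [0.9255, -0.3787, 0.0001], [-0.0, -0.0002, -1.0]] [-5.39023607e+00 -4.24864276e-01  9.82425695e+01  2.23788656e-03
  8.21962508e+01 -7.31399536e+01]
wrist
 stand 1908 [0.7678 0.0399] [0.096 0.093] 79.8 z [0.0065 0.012  0.0152]
 head 606 [0.7549 0.0576] [0.058 0.016] 85.2 z [0.1675 0.1827 0.1954]
 roll 1889 [0.5405 0.244 ] [0.029 0.091] 68.8 z [0.0776 0.1002 0.1096]
 rolltop 960 [0.541  0.2445] [0.028 0.058] 69.2 z [0.1003 0.1065 0.1098]
 disp 3649 [0.517  0.2513] [0.062 0.195] 70.5 z [0.0082 0.0178 0.047 ]
 cheeks 512 [0.5315 0.2327] [0.021 0.09 ] 58.7 z [0.0555 0.0646 0.0711]
 table 3191 [0.5999 0.1503] [0.099 0.099] 68.5 z [-0.0025 -0.0008  0.0011]
 mug 15 [ 0.7642 -0.3177] [0.004 0.006] 66.7 z [0.0859 0.0897 0.0936]
scene4
 stand 650 [0.7706 0.0378] [0.095 0.107] 76.2 z [0.0055 0.013  0.0179]
 head 420 [0.7658 0.0389] [0.035 0.09 ] 9.2 z [0.1715 0.1941 0.199 ]
 roll 356 [0.5426 0.2436] [0.029 0.092] 68.7 z [0.0774 0.099  0.112 ]
 rolltop 173 [0.5431 0.243 ] [0.028 0.063] 69.3 z [0.1004 0.1074 0.1122]
 disp 952 [0.526  0.2463] [0.162 0.193] 27.9 z [0.0085 0.0203 0.0485]
 cheeks 96 [0.5436 0.2612] [0.011 0.081] 69.4 z [0.0557 0.0643 0.071 ]
 table 630 [0.5995 0.1487] [0.098 0.094] 19.9 z [-0.0028  0.0006  0.004 ]
 mug 169 [ 0.7548 -0.282 ] [0.083 0.078] 53.3 z [0.0855 0.0927 0.0978]
scene3
 stand 638 [0.7691 0.0376] [0.097 0.094] 74.2 z [0.0065 0.0133 0.0177]
 head 418 [0.7667 0.038 ] [0.034 0.092] 10.9 z [0.1719 0.1942 0.1989]
 roll 354 [0.5417 0.2444] [0.029 0.093] 67.6 z [0.0771 0.0998 0.1116]
 rolltop 176 [0.5425 0.2436] [0.028 0.06 ] 66.3 z [0.1003 0.1073 0.112 ]
 disp 940 [0.5262 0.2468] [0.163 0.192] 27.9 z [0.008  0.0194 0.0481]
 cheeks 102 [0.5446 0.2611] [0.012 0.08 ] 68.4 z [0.0554 0.065  0.0707]
 table 629 [0.5998 0.1481] [0.097 0.095] 19.3 z [-0.0026  0.0008  0.0042]
 mug 167 [ 0.7556 -0.2817] [0.081 0.079] 41.5 z [0.0855 0.0926 0.0978]
```

View pics/w4.png

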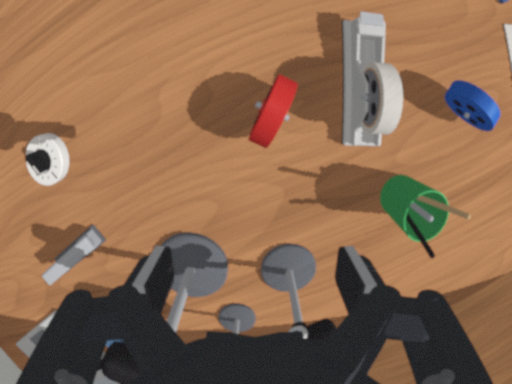

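The wrist view shows the dispenser with the white roll at about (383,98), the red roll at (272,110), the pen cup at (415,205), and the three webcam stands (middle one at (288,267)). Wrist and scene agree on the roll at (0.541, 0.244) with its axle at 69°, its chord matching 96 mm. I descend onto it.

Call:
{"name": "send_rows", "arguments": {"series": [[[0,0,-1.2,41,-22,27,1],[0,0,-1.2,82,-44,55,1],[0,0,-1.2,123,-66,82,1],[0,0,-1.2,163,-87,110,1],[0,0,-1.2,163,-87,150,1],[0,0,-1.2,163,-87,195,1],[0,0,-1.2,163,-87,220,1],[0,0,-1.2,163,-87,220,1]]]}}

```text
t: 7.55
eef_pos: [0.5396, 0.2439, 0.2474]
tool_rot: [[0.359, 0.933, -0.005], [0.933, -0.359, -0.001], [-0.003, -0.004, -1.0]]
ft_force: [0.0, 0.1, -0.1]
finger_gap: 0.0855
```

```bash
python3 - <<'E'
from h import *
d=grab("wrist","w5");np.savez('pics/wrist5.npz',**d);s=grab("scene","s5")
o=env.observe();print(o["t"],o["eef_pos"],np.round(o["tool_rot"],4).tolist(),o["ft_force"],o["finger_gap"])
w=fcloud(d);rect(' roll',w,(.541,.244),.055,.076,.13);rect(' rolltop',w,(.541,.244),.055,.1,.13)
cv2.imwrite('pics/g5.png',np.hstack([d["image"][200:384,130:382,::-1].repeat(2,0).repeat(2,1)[:368],cv2.resize(s["image"][130:280,240:360,::-1],(294,368))]))
E
```

```text
7.65 [0.54105924 0.24420654 0.25076277] [[0.3587, 0.9335, 0.0015], [0.9335, -0.3587, 0.0004], [0.0009, 0.0013, -1.0]] [0.89145268 0.05107278 0.18217946] 0.08538057925265821
 roll 12547 [0.5345 0.2459] [0.089 0.08 ] 29.3 z [0.0797 0.105  0.1245]
 rolltop 8496 [0.5379 0.2426] [0.103 0.061] 48.6 z [0.1004 0.1077 0.1259]
```

View pics/g5.png

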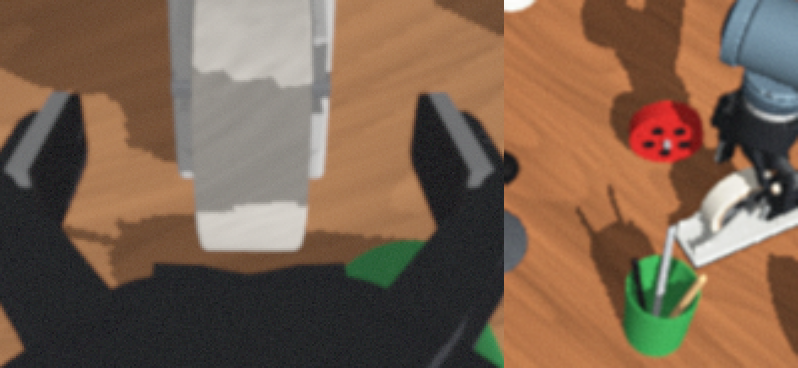

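The picture shows the roll centred between the open fingers (fingertips at (80,95) and (430,95), roll about 250), with the cheeks clear below. Now close.

Call:
{"name": "send_rows", "arguments": {"series": [[[0,0,0,0,0,0,0],[0,0,0,0,0,0,0],[0,0,0,0,0,0,0],[0,0,0,0,0,0,0],[0,0,0,0,0,0,0],[0,0,0,0,0,0,0]]], "grip_force": 60}}

```text
t: 8.4
eef_pos: [0.5408, 0.2442, 0.2503]
tool_rot: [[0.358, 0.934, 0.001], [0.934, -0.358, 0.0], [0.001, 0.001, -1.0]]
ft_force: [-0.4, 0.1, 4.3]
finger_gap: 0.0251
```

Call:
{"name": "send_rows", "arguments": {"series": [[[0,0,0,0,0,-5,0],[0,0,0,0,0,-15,0],[0,0,0,0,0,-30,0],[0,0,0,0,0,-60,0],[0,0,0,0,0,-95,0],[0,0,0,0,0,-130,0],[0,0,0,0,0,-140,0],[0,0,0,0,0,-140,0]]]}}

```text
t: 9.4
eef_pos: [0.5405, 0.2441, 0.3901]
tool_rot: [[0.358, 0.934, 0.001], [0.934, -0.358, 0.0], [0.001, 0.001, -1.0]]
ft_force: [-0.7, -0.3, -1.5]
finger_gap: 0.0252
```

The grip gap is 25 mm, and lifting added about -1.5 N of load, so the roll is held. I go to a high viewpoint in front of the webcam to fix its heading.

Call:
{"name": "send_rows", "arguments": {"series": [[[0,0,9,-31,13,-20,0],[0,0,18,-62,26,-40,0],[0,0,28,-100,43,-60,0],[0,0,38,-140,60,-80,0],[0,0,48,-180,77,-95,0],[0,0,56,-208,89,-100,0],[0,0,59.5,-215,92,-100,0],[0,0,59.5,-215,92,-100,0]]]}}

```text
t: 10.4
eef_pos: [0.5493, 0.0098, 0.4875]
tool_rot: [[0.986, 0.164, -0.004], [0.164, -0.986, 0.001], [-0.003, -0.001, -1.0]]
ft_force: [-0.2, -0.9, -1.3]
finger_gap: 0.025
```

Call:
{"name": "send_rows", "arguments": {"series": [[[0,0,0,0,0,0,0],[0,0,0,0,0,0,0]]]}}

```text
t: 10.65
eef_pos: [0.5493, 0.011, 0.4891]
tool_rot: [[0.986, 0.166, -0.001], [0.166, -0.986, 0.0], [-0.001, -0.0, -1.0]]
ft_force: [0.3, -0.0, -0.7]
finger_gap: 0.0253
```

```bash
cat > cam.py <<'E'
from h import *
def head(nm,w):
    for z0,z1 in((.166,.205),(.19,.205)):
        p=rect('%s head>%.3f'%(nm,z0),w,(.767,.039),.065,z0,z1)
        if len(p)>20:
            v=np.linalg.svd(p[:,:2]-p[:,:2].mean(0),full_matrices=False)[2][0];print('    pca',np.degrees(np.arctan2(v[1],v[0]))%180)
    p=rect(nm+' stand',w,(.768,.039),.058,.004,.016)
E
python3 - <<'E'
from cam import *
d=grab("wrist","w6");np.savez('pics/wrist6.npz',**d)
o=env.observe();print(o["t"],o["eef_pos"],np.round(o["tool_rot"],4).tolist(),o["ft_force"],o["finger_gap"])
head('w6',fcloud(d));head('w4',fcloud(dict(np.load('pics/wrist4.npz'))))
S=[cloud(dict(np.load('pics/scene%d.npz'%k))) for k in(0,1,3,4)]+[cloud(grab("scene")) for _ in range(3)]
for k,w in enumerate(S): head('s%d'%k,w)
head('sall',np.concatenate(S))
cv2.imwrite('pics/g6.png',d["image"][:,:,::-1])
E
```

```text
10.7 [0.54936534 0.01099623 0.48928429] [[0.9861, 0.1664, -0.0006], [0.1664, -0.9861, 0.0002], [-0.0006, -0.0003, -1.0]] [-0.16138919  0.1366143  -1.30076845] 0.024924828500841958
w6 head>0.166 2214 [0.7641 0.0407] [0.033 0.09 ] 9.5 z [0.1694 0.1924 0.197 ]
    pca 98.04718752713181
w6 head>0.190 1328 [0.7642 0.0403] [0.033 0.088] 9.5 z [0.1904 0.1947 0.1972]
    pca 98.42653197380889
w6 stand 2075 [0.7679 0.0397] [0.094 0.096] 62.7 z [0.0064 0.0119 0.0147]
w4 head>0.166 606 [0.7549 0.0576] [0.058 0.016] 85.2 z [0.1675 0.1827 0.1954]
    pca 85.53593109782283
w4 head>0.190 131 [0.7571 0.0687] [0.013 0.026] 7.0 z [0.1901 0.1932 0.1964]
    pca 95.87258278966833
w4 stand 1879 [0.7678 0.0399] [0.096 0.093] 79.8 z [0.0064 0.012  0.0145]
s0 head>0.166 418 [0.7661 0.0379] [0.034 0.091] 9.2 z [0.1729 0.194  0.1991]
    pca 99.72764888258041
s0 head>0.190 278 [0.7659 0.0374] [0.034 0.09 ] 7.8 z [0.1906 0.1958 0.1995]
    pca 99.03161462892807
s0 stand 592 [0.7715 0.0388] [0.105 0.095] 39.4 z [0.0059 0.013  0.0158]
s1 head>0.166 420 [0.7661 0.0389] [0.034 0.09 ] 8.2 z [0.1716 0.1939 0.1992]
 
[... 1181 characters left out ...]
089] 8.9 z [0.1905 0.1958 0.1992]
    pca 99.03481443959573
s5 stand 589 [0.7665 0.037 ] [0.101 0.096] 35.9 z [0.0051 0.0128 0.0158]
s6 head>0.166 420 [0.7661 0.0392] [0.035 0.091] 8.8 z [0.1722 0.1942 0.199 ]
    pca 99.74787208081932
s6 head>0.190 284 [0.7657 0.0382] [0.034 0.089] 9.9 z [0.1903 0.196  0.1997]
    pca 99.61136727471697
s6 stand 576 [0.7692 0.0383] [0.094 0.092] 48.3 z [0.0059 0.013  0.0158]
sall head>0.166 2934 [0.7662 0.0385] [0.035 0.092] 8.2 z [0.1716 0.1941 0.199 ]
    pca 99.71732605509015
sall head>0.190 1960 [0.7661 0.038 ] [0.035 0.091] 10.2 z [0.1904 0.1958 0.1993]
    pca 99.35844465409987
sall stand 4083 [0.7702 0.0383] [0.108 0.108] 39.8 z [0.0056 0.0129 0.0158]
```

View pics/g6.png

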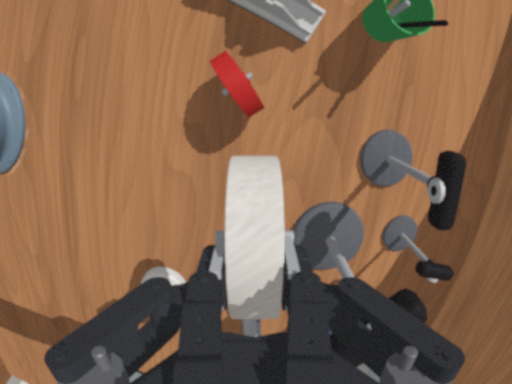

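The view shows the roll firmly gripped at (255,235), and the webcam head at (447,190) with its lens at (437,190) facing us. The heading is about 9.4°, agreed by both cameras. Next I fit the hub position in the hand from the rim and check the lens point.

```bash
cat > hub.py <<'E'
from h import *
from scipy.optimize import least_squares
def hub(d,o):
    w=fcloud(d);T=np.array(o["tool_rot"]);p=(w-np.array(o["eef_pos"]))@T   # tool coords
    hsv=cv2.cvtColor(d["image"],cv2.COLOR_RGB2HSV);v,u=np.indices(hsv.shape[:2])
    m=(abs(p[...,0])<.03)&(abs(p[...,1])<.06)&(p[...,2]>.12)&(p[...,2]<.26)&(hsv[...,2]>110)&(hsv[...,1]<60)&(v<235)
    q=p[m]; x=q[:,0];print('n',len(q),'x 1,50,99%',np.percentile(x,[1,50,99]).round(4))
    k=abs(x-np.median(x))<.010;q=q[k]
    f=lambda s:np.hypot(q[:,1]-s[0],q[:,2]-s[1])-.048
    r=least_squares(f,[0,.185],loss='soft_l1',f_scale=.001);print('hub tool y,z',r.x.round(4),'rms',np.sqrt(np.mean(r.fun**2)).round(4))
    x0=(np.percentile(x,1)+np.percentile(x,99))/2
    for side in(-1,1):   # yaw of roll edges
        pass
    P=np.array(o["eef_pos"])+T@np.array([x0,*r.x]);print('hub world',P.round(4));return P
if __name__=="__main__":
    d=dict(np.load('pics/wrist6.npz'));o=env.observe();hub(d,o)
    w=fcloud(d);g=cv2.cvtColor(d["image"],cv2.COLOR_RGB2GRAY)
    print('lens px',w[186:196:2,430:446:3].round(3).tolist())
    c=g[176:206,424:450];m=(c>110);yy,xx=np.nonzero(m);print('bright ring centre',xx.mean()+424,yy.mean()+176,m.sum(),'on plane .18:',fish_z(d,np.array(xx.mean()+424),np.array(yy.mean()+176),.18).round(4))
E
python3 hub.py
```

```text
n 4420 x 1,50,99% [-0.0118  0.001   0.0186]
hub tool y,z [-0.0012  0.1898] rms 0.0005
hub world [0.5525 0.0125 0.2999]
lens px [[[0.75, 0.039, 0.17], [0.748, 0.041, 0.178], [0.749, 0.043, 0.183], [0.748, 0.045, 0.189], [0.751, 0.046, 0.191], [0.755, 0.047, 0.192]], [[0.75, 0.037, 0.171], [0.748, 0.039, 0.18], [0.749, 0.041, 0.184], [0.748, 0.043, 0.19], [0.751, 0.044, 0.193], [0.756, 0.044, 0.191]], [[0.751, 0.035, 0.172], [0.749, 0.037, 0.179], [0.75, 0.039, 0.184], [0.749, 0.041, 0.191], [0.752, 0.042, 0.192], [0.756, 0.042, 0.191]], [[0.751, 0.032, 0.172], [0.75, 0.035, 0.179], [0.749, 0.037, 0.186], [0.748, 0.039, 0.193], [0.752, 0.04, 0.193], [0.756, 0.04, 0.193]], [[0.752, 0.03, 0.172], [0.749, 0.033, 0.181], [0.751, 0.034, 0.185], [0.75, 0.036, 0.191], [0.752, 0.038, 0.193], [0.757, 0.038, 0.193]]]
bright ring centre 434.03783783783786 191.62972972972972 370 on plane .18: [0.7507 0.0356 0.18  ]
```

Lens measured at about (0.749, 0.036, 0.180), matching the stand-based estimate of (0.748, 0.036). The hub sits 189 mm ahead of the TCP. The target hub is (0.551, 0.004, 0.180).

Call:
{"name": "send_rows", "arguments": {"series": [[[0,0,0.2,0.4,3,35,0],[0,0,0.2,0.4,6,75,0],[0,0,0.2,0.4,9,105,0],[0,0,0.2,0.4,9,118,0],[0,0,0.2,0.4,9,120,0],[0,0,0.2,0.4,9,120,0],[0,0,0.2,0.4,9,120,0],[0,0,0.2,0.4,9,120,0]]]}}

```text
t: 11.85
eef_pos: [0.5515, 0.0016, 0.3706]
tool_rot: [[0.987, 0.162, 0.002], [0.162, -0.987, -0.0], [0.001, 0.001, -1.0]]
ft_force: [-0.1, 0.6, -0.5]
finger_gap: 0.0255
```

```bash
python3 - <<'E'
from hub import *
from cam import head
d=grab("wrist","w7");s=grab("scene","s7");np.savez('pics/scene7.npz',**s);o=env.observe()
print(o["t"],np.round(o["eef_pos"],4),np.round(o["tool_rot"],4).tolist(),o["ft_force"],o["finger_gap"],np.abs(o["dq"]).max())
P=hub(d,o);w=cloud(s);head('s7',w);head('w7',fcloud(d))
R,t=np.array(s["R"]),np.array(s["t"]).ravel()
a=P-[.768,.0395,0];c,sn=np.cos(np.radians(9.4)),np.sin(np.radians(9.4));print('hub in webcam frame',c*a[0]+sn*a[1],-sn*a[0]+c*a[1],P[2])
# roll points seen by the scene camera: warm-white/grey rim, below z .17
m=(np.hypot(w[...,0]-.551,w[...,1]-.004)<.06)&(w[...,2]>.125)&(w[...,2]<.235);p=w[m]
print('scene roll pts',len(p),'zmin',np.percentile(p[:,2],[1,5]));lo=p[p[:,2]<.185]
r=cv2.minAreaRect(lo[:,:2].astype(np.float32));print(r)
# front face plane (towards webcam)
q=p[:,:2]-[.551,.0036];ax=c*q[:,0]+sn*q[:,1];f=p[(ax>.007)&(ax<.02)&(p[:,2]<.185)]
C=f.mean(0);n=np.linalg.svd(f-C,full_matrices=False)[2][2];print('face n',len(f),n.round(3),'axial',(c*(C[0]-.551)+sn*(C[1]-.0036)).round(4))
cv2.imwrite('pics/g7.png',cv2.resize(s["image"][80:280,130:380,::-1],(750,600),interpolation=cv2.INTER_CUBIC))
E
```

```text
11.95 [0.5513 0.0016 0.3702] [[0.9868, 0.1617, 0.0008], [0.1617, -0.9868, -0.0002], [0.0007, 0.0003, -1.0]] [ 0.30330809  0.65681433 -1.07667086] 0.024974796751696084 0.18977352680006332
n 4424 x 1,50,99% [-0.0115  0.0013  0.0145]
hub tool y,z [-0.0008  0.1888] rms 0.0005
hub world [0.5529 0.0026 0.1814]
s7 head>0.166 419 [0.7662 0.0386] [0.035 0.09 ] 9.0 z [0.172  0.1941 0.1992]
    pca 99.5596168512494
s7 head>0.190 279 [0.7654 0.039 ] [0.034 0.089] 8.9 z [0.1902 0.1961 0.1992]
    pca 99.0897649517299
s7 stand 582 [0.7685 0.0393] [0.095 0.096] 17.4 z [0.005  0.0129 0.0157]
w7 head>0.166 1295 [0.7555 0.0321] [0.015 0.081] 14.3 z [0.1667 0.179  0.1933]
    pca 104.6814524637895
w7 head>0.190 107 [0.7591 0.0114] [0.007 0.038] 31.3 z [0.1901 0.1921 0.1942]
    pca 114.85779850836643
w7 stand 3121 [0.7674 0.0399] [0.096 0.094] 80.9 z [0.0065 0.012  0.0146]
hub in webcam frame -0.2182739649479031 -0.0012369095207726555 0.181387776223358
scene roll pts 630 zmin [0.13880586 0.14723565]
((0.563709557056427, 0.006202254444360733), (0.02424616552889347, 0.0974225103855133), 23.391366958618164)
face n 241 [-0.986 -0.164  0.017] axial 0.0139
```

View pics/g7.png

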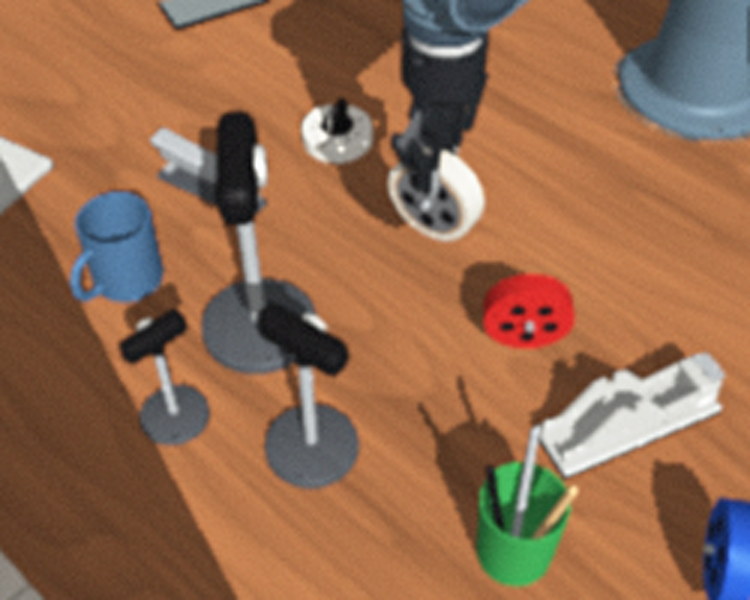

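The last view shows the roll upright in the gripper facing the middle webcam, the dispenser empty, and the other things where they stood. Its face normal comes out at 9.4° with about 1° of tilt, and the hub is 198 mm from the lens, 1 mm aside and 1 mm high. I trim by 1 mm each, let it settle and hand in.

Call:
{"name": "send_rows", "arguments": {"series": [[[0,0,0,-1,-1,1,0],[0,0,0,-1,-1,1,0],[0,0,0,-1,-1,1,0],[0,0,0,-1,-1,1,0],[0,0,0,-1,-1,1,0],[0,0,0,-1,-1,1,0]]]}}

```text
t: 12.7
eef_pos: [0.5501, 0.0024, 0.3687]
tool_rot: [[0.987, 0.162, 0.0], [0.162, -0.987, 0.0], [0.0, -0.0, -1.0]]
ft_force: [0.6, -0.3, -1.2]
finger_gap: 0.0253
```

```bash
python3 - <<'E'
from hub import *
d=grab("wrist");o=env.observe();print(o["t"],np.round(o["eef_pos"],4),o["finger_gap"],np.abs(o["dq"]).max());P=hub(d,o)
a=P-[.768,.0395,0];c,s=np.cos(np.radians(9.4)),np.sin(np.radians(9.4));print(c*a[0]+s*a[1],-s*a[0]+c*a[1],P[2])
print(env.job_done())
E
```

```text
12.75 [0.5501 0.0024 0.3687] 0.024875280560910828 0.11769606961350135
n 4423 x 1,50,99% [-0.0117  0.0011  0.0143]
hub tool y,z [-0.0009  0.1893] rms 0.0005
hub world [0.5513 0.0035 0.1794]
-0.21972098802367146 -0.0001287267669841663 0.1794280560140878
the job is handed in; nothing more can be done
None
```

I turned the dimmer to the long middle mark, then lifted the tape roll out of the dispenser and am holding it up to the middle-sized webcam. I handed the job in at about 12.8 s.

- **Dimmer:** the knob's bar came to 19.4° and the middle mark measured 18.8°, so it is within about 0.6° of the mark.
- **Roll:** the last check put the hub 199.7 mm from the lens, 0.1 mm to the side and 179.4 mm above the desk. That distance and offset rest on the webcam position and heading I measured. The roll's face pointed along the webcam's 9.4° heading with about 1° of tilt. I measured the tilt just before a final 1 mm trim, which did not turn the roll. The grip was steady at a 25 mm gap with the arm at rest.
- **Surroundings:** the last scene picture showed the webcam where it was, the dispenser empty, and the other things where they stood.
- **Disagreements:** the side camera read about 7 mm off from the scene and wrist cameras at the dimmer, so I did not use it. The scene and wrist cameras differed by 1–2 mm on the webcam stand.

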